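# Find the unbolted reagent hatch and push it open

### The arm

A 7-joint arm with a two-finger parallel gripper is mounted at the origin on the work surface. World frame = base frame: x ahead of the robot, y to its left, z up, the work surface at z = 0. Lengths are in mm, angles in rad, forces in N, time in s.
With the tool pointing down it reaches from about 400 to 900 mm from the base axis. Payload 5.6 kg.
Tool frame: the origin (TCP) lies midway between the tips of the shut fingers; the grasp point (between the pads) lies 19 mm behind it; x points along the fingers, y is the direction in which the jaws open and shut, and the axes are right-handed (so a half turn about x gives the same grasp; the last joint's range is limited). The gripper opens to 92 mm and grips with 3 to 60 N. Pads are 20 mm wide; open, the fingers measure 128 mm over their backs; the gripper's body (75 mm by 189 mm) begins 69 mm behind the grasp point.
Start: joints at [1.07, 0.468, -0.012, 1.603, 0.006, 1.071, -0.056], TCP at [287.246, -583.094, 214.592] pointing down, gripper open.
Joint ranges: [-2.53, 2.53], [-0.31, 2.02], [-1.57, 1.55], [0.28, 2.44], [-1.29, 4.43], [0.15, 1.84], [-2.92, 2.92]. Speed limits (rad/s): [2.57, 2.57, 3.14, 3.14, 3.14, 3.14, 3.14].

### API

Orientations are given as a rotation vector (axis times angle).
In Python, from cell import robot, grip, kin, viewer gives the robot as it stands. Calls block until the motion is done:
- robot.movep(position, orientation): joint-space move of the TCP to a pose.
- robot.servo_line(position, feed=150, rotation=None): straight line of the TCP; rotation=None keeps the orientation; feed is the mean speed in mm/s.
- robot.goto_joints(angles): joint-space move.
- grip(opening, newtons=None): opening from 0.0 (shut) to 1.0 (fully open); newtons is the grip in N (None keeps the last); returns when the fingers have stopped.
- robot.hold(seconds).
- kin.ik(position, orientation): joint angles nearest the present ones, or None.
- robot.observe(): the state.
- viewer.read_camera(name): name is "scene" or "top"; returns the picture (420x560x3 uint8, red, green, blue); there is no depth.
- viewer.camera_info(name): a dict with "camera_matrix" (3x3 intrinsics, pixels), "k1" (the pictures are not rectified: a ray, as slopes to the right and down, at radius r is drawn at 1 + k1 r^2 times it, then the intrinsics apply), "R" (3x3) and "t" (3): a world point X has camera coordinates R X + t. Camera axes: x right, y down, z forward; pixel columns grow to the right and rows downward; lengths in mm; the calibration is good to about 2 mm. A picture is of the moment at which its call begins. camera_info takes no time and is no camera call.
A pose or a line that the arm cannot do raises robot.IKError and nothing moves.
- robot.job_done(): hands the job in, once; it reports no verdict.
Trained networks look in the newest picture that a camera, given by its name, has taken for a name from the list of things; names that differ only in an ending like _2 or _b are one class to them, and where a whole thing is asked for, a point or a joint stands for the part that bears it (a point fixed in the world has none). Each returns a list of dicts, best first, with "confidence" (0 to 1); they miss things now and then, are a little off and sometimes report something else, mostly with a low value. They report only what shows in the picture. A call takes as long as a camera call.
- viewer.silhouettes(name, camera): "mask" (420x560 bool, what is visible of it).
- viewer.pinpoint(name, camera): "at" ([x, y, z] in mm, in the coordinates of the camera as it stood for that picture, good to about 4 mm: a listed point, or the origin of a listed thing).
The state is a dict: "t": time; "joints": joint angles; "joint_velocities": joint speeds; "joint_torque": joint torques, N m; "tcp_pos": TCP position; "tcp_rot": TCP orientation; "contact_force": force on the tool from outside, world axes, zero at the start; "wrist_torque": the same for the moment, N m; "grip_width": opening from 0.0 (shut) to 1.0 (fully open).
Only numpy, scipy, OpenCV 4.12 (cv2) and the standard library are available. Lean on these libraries where they do the work, as an engineer would, in place of code of your own. Each camera call takes 0.05 s, during which the arm holds its last target.

### The job

One of the five identical white hatches in the analyser deck is unbolted for refilling. With your fingertips, gently press the near half of the hatches one after another until you find the one that rocks, then push that one down until it stands well open, past 45 degrees, and take your hand away. Do not force or pinch the hatches, and leave the dish, vial, slide box and everything else standing where it is.

Things in the scene. Friction and masses are not known exactly. Their poses are not given: they have to be found in the camera images.
- bay: Grey analyser deck, fixed: 200 mm in x, 470 mm in y, flat top 90 mm above the bench. Origin on the bench under the line of the hatch axles; front edge 95 mm to -x (robot side). Five identical white hatches a to e lie flush in its top at y = 185, 107, 29, -107, -185 mm, each over a well 78 mm deep. Hidden bolts hold four shut from below; the fifth is free; nothing shows which.
- hatch_a (a joint): Swing of hatch a, rad: 0 shut and flush; positive = near end down into the well, far end up; stop at 1.2. Plate 92 x 62 x 6 mm (x, y, z) in a 96 x 66 mm opening; axle along the deck's y, 62 mm from its near end. Only the near end goes down. Bolted, it gives at most 1 to 2 mm; the free one yields to 2 to 4 N on its near half and stays where it is left (stiff hinge, no spring).
- pad_a (a point): Where to press hatch a: top face of its near half (three fine ribs), midway across, 38 mm from the axle and 24 mm from the near end. Moves with the hatch; when shut its axes are the deck's (x to the back, y along the row, z up), 90 mm above the bench.
- hatch_b (a joint): Swing of hatch b, rad: 0 shut and flush; positive = near end down into the well, far end up; stop at 1.2. Plate 92 x 62 x 6 mm (x, y, z) in a 96 x 66 mm opening; axle along the deck's y, 62 mm from its near end. Only the near end goes down. Bolted, it gives at most 1 to 2 mm; the free one yields to 2 to 4 N on its near half and stays where it is left (stiff hinge, no spring).
- pad_b (a point): Where to press hatch b: top face of its near half (three fine ribs), midway across, 38 mm from the axle and 24 mm from the near end. Moves with the hatch; when shut its axes are the deck's (x to the back, y along the row, z up), 90 mm above the bench.
- hatch_c (a joint): Swing of hatch c, rad: 0 shut and flush; positive = near end down into the well, far end up; stop at 1.2. Plate 92 x 62 x 6 mm (x, y, z) in a 96 x 66 mm opening; axle along the deck's y, 62 mm from its near end. Only the near end goes down. Bolted, it gives at most 1 to 2 mm; the free one yields to 2 to 4 N on its near half and stays where it is left (stiff hinge, no spring).
- pad_c (a point): Where to press hatch c: top face of its near half (three fine ribs), midway across, 38 mm from the axle and 24 mm from the near end. Moves with the hatch; when shut its axes are the deck's (x to the back, y along the row, z up), 90 mm above the bench.
- hatch_d (a joint): Swing of hatch d, rad: 0 shut and flush; positive = near end down into the well, far end up; stop at 1.2. Plate 92 x 62 x 6 mm (x, y, z) in a 96 x 66 mm opening; axle along the deck's y, 62 mm from its near end. Only the near end goes down. Bolted, it gives at most 1 to 2 mm; the free one yields to 2 to 4 N on its near half and stays where it is left (stiff hinge, no spring).
- pad_d (a point): Where to press hatch d: top face of its near half (three fine ribs), midway across, 38 mm from the axle and 24 mm from the near end. Moves with the hatch; when shut its axes are the deck's (x to the back, y along the row, z up), 90 mm above the bench.
- hatch_e (a joint): Swing of hatch e, rad: 0 shut and flush; positive = near end down into the well, far end up; stop at 1.2. Plate 92 x 62 x 6 mm (x, y, z) in a 96 x 66 mm opening; axle along the deck's y, 62 mm from its near end. Only the near end goes down. Bolted, it gives at most 1 to 2 mm; the free one yields to 2 to 4 N on its near half and stays where it is left (stiff hinge, no spring).
- pad_e (a point): Where to press hatch e: top face of its near half (three fine ribs), midway across, 38 mm from the axle and 24 mm from the near end. Moves with the hatch; when shut its axes are the deck's (x to the back, y along the row, z up), 90 mm above the bench.
- dish: Lidded clear dish, 48 mm across, 24 mm high, standing on the deck between hatches c and d; origin under its centre. Leave alone.
- slidebox: Blue slide box, 36 x 87 x 30 mm high, on the deck's back strip; origin under its centre. Leave alone.
- vial: Small amber capped vial, 28 mm across, 34 mm high, on the deck's back strip; origin under its centre. Leave alone.
- rack: White tube rack with red-capped tubes, 110 x 200 mm, 107 mm high, on the bench to the left (+y) of the deck; origin under its centre. Leave alone.
- tray: Green tray of blue-capped tubes, 130 x 130 mm, 100 mm high, on the bench to the right (-y) of the deck; origin under its centre. Leave alone.
- jar: Clear specimen jar with yellow cap, 56 mm across, 70 mm high, on the bench at the front right; origin under its centre. Leave alone.
- marker: White marker pen with black cap, 130 x 14 x 14 mm, lying on the bench at the front left; origin below the middle of its body. Leave alone.

How it is judged:
By the outcome, as a careful person would: the job done as asked, in the order asked, and still so for the second after the job is handed in, with the robot touching nothing.
It also fails if it takes over 51 s, if anything falls off the work surface, if the arm or the gripper's body presses on something with over 40 N, if the wrist force passes 120 N, or if a joint passes its speed limit or range.

## Working session

There is one attempt and no reset: what is moved stays moved. The work goes in short steps, each a Python script; the robot and the scene stay as the last script left them, time stands still between calls to the robot, and variables do not carry over. Pictures are saved under pics/ and viewed, and the job is handed in when it is done.

```bash
mkdir -p pics; ls
python3 - <<'E'
from cell import robot, grip, kin, viewer
import cv2, numpy as np
for n in ("scene","top"):
    im=viewer.read_camera(n); cv2.imwrite(f"pics/{n}0.png",im[:,:,::-1])
    ci=viewer.camera_info(n); R=np.array(ci["R"]);t=np.array(ci["t"])
    print(n,ci)
    for nm in ("bay","pad_a","dish","slidebox","vial","rack","tray","jar","marker"):
        for d in viewer.pinpoint(nm,n)[:6]:
            print(nm,round(d["confidence"],2),np.round(R.T@(np.array(d["at"])-t),1))
s=robot.observe();print(s)
E
```

```text
pics
scene {'camera_matrix': array([[534.7105906 ,   0.        , 280.51657691],
       [  0.        , 534.7105906 , 210.98803493],
       [  0.        ,   0.        ,   1.        ]]), 'k1': -0.12149130063623707, 'R': array([[-0.45670844,  0.88961584, -0.00103029],
       [ 0.74192533,  0.38024796, -0.55223029],
       [-0.49088104, -0.25297264, -0.83369098]]), 't': array([ 214.20039119, -334.70578145, 1824.87029869])}
bay 0.83 [540.  -87.   -3.4]
pad_a 0.97 [ 494.7 -188.8   88.1]
pad_a 0.94 [510.4  96.2  88.5]
pad_a 0.84 [504.5 -52.8  89.3]
pad_a 0.79 [512.   18.4  91.5]
pad_a 0.7 [ 488.9 -266.1   92.6]
dish 0.78 [ 580.5 -133.4   84.4]
slidebox 0.87 [619.9 -45.5  88.9]
vial 0.5 [ 612.1 -194.6   87.5]
rack 0.74 [579.  498.9  -1.4]
tray 0.68 [504.5 -53.5  87.2]
tray 0.6 [ 483.3 -513.6   -2.4]
jar 0.56 [ 306.  -285.9   -3.7]
marker 0.79 [312.1 221.1  -1.6]
top {'camera_matrix': array([[416.85136579,   0.        , 286.54779698],
       [  0.        , 416.85136579, 215.5236067 ],
       [  0.        ,   0.        ,   1.        ]]), 'k1': -0.08789914776480834, 'R': array([[ 0.0043683 , -0.
[... 636 characters left out ...]
3.7  -0.8]
{'t': 1.0, 'joints': array([ 1.06999645,  0.4675045 , -0.01158907,  1.60267144,  0.00598479,
        1.07140934, -0.05628923]), 'joint_velocities': array([ 0.00076647,  0.0011365 ,  0.00174218, -0.00037215,  0.00110629,
        0.00012762,  0.0001719 ]), 'joint_torque': array([ 1.11412388e-03, -5.20417535e+01, -1.21879639e-02, -2.44056433e+01,
       -5.67537721e-02,  1.13820823e-02,  2.07261809e-05]), 'tcp_pos': array([ 287.25205191, -583.10497828,  214.60127581]), 'tcp_rot': array([ 1.96704521,  0.45816288, -1.96708227]), 'contact_force': array([0.86723252, 0.8517226 , 0.08173009]), 'wrist_torque': array([ 0.02941025, -0.05663656,  0.02079692]), 'grip_width': 0.9998819967754933}
```

View images.

View pics/scene0.png

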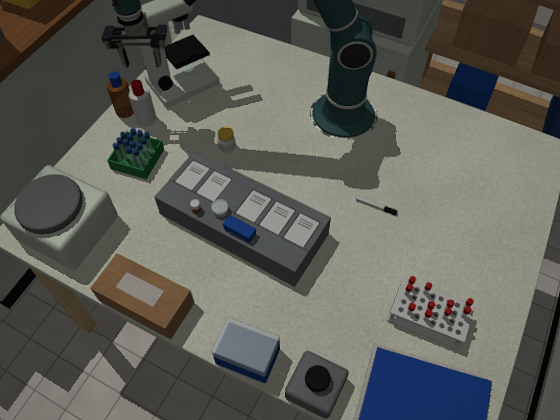

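View pics/top0.png

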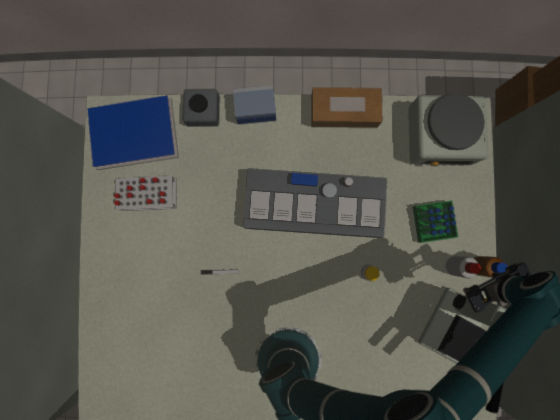

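```bash
cat > h.py <<'E'
from cell import robot, grip, kin, viewer
import numpy as np
from scipy.spatial.transform import Rotation as Ro
obs=[(-185,494.7-6.2,-268),(-107,492.4,-189.3),(29,504.2,-53.7),(107,512.5,21.2),(185,510.4,96.2)]
obs[0]=(-185,488.5,-268.1)
P=np.array([(-38,y) for y,_,_ in obs],float); Q=np.array([o[1:] for o in obs])
P=np.vstack([P,[0,0]]);Q=np.vstack([Q,[538,-85.3]])
pm,qm=P.mean(0),Q.mean(0)
A=(P-pm);B=(Q-qm)
th=np.arctan2((A[:,0]*B[:,1]-A[:,1]*B[:,0]).sum(),(A*B).sum())
Rz=np.array([[np.cos(th),-np.sin(th)],[np.sin(th),np.cos(th)]]);T=qm-Rz@pm
def W(x,y,z): return np.r_[Rz@[x,y]+T,z]
Y=dict(a=185,b=107,c=29,d=-107,e=-185)
def rot(sgn):
    yv=sgn*np.r_[Rz@[0,1],0]; xv=np.array([0,0,-1.]); zv=np.cross(xv,yv)
    return Ro.from_matrix(np.c_[xv,yv,zv]).as_rotvec()
E
python3 - <<'E'
from h import *
print(th,T); print(np.round(Q-(P@Rz.T+T),1))
import cv2
s=robot.observe();print(Ro.from_rotvec(s["tcp_rot"]).as_matrix().round(2))
for sg in (1,-1):
    for k in Y:
        for z in (140,45): print(sg,k,z,np.round(kin.ik(W(-38,Y[k],z),rot(sg)),2) if kin.ik(W(-38,Y[k],z),rot(sg)) is not None else None)
for n in ("top","scene"):
    im=cv2.imread(f"pics/{n}0.png");ci=viewer.camera_info(n)
    im=cv2.resize(im,None,fx=3,fy=3)
    def px(X):
        c=ci["R"]@X+ci["t"];u=c[:2]/c[2];u=u*(1+ci["k1"]*(u@u));K=ci["camera_matrix"];return ((K[:2,:2]@u+K[:2,2]+.5)*3).astype(int)
    for y in Y.values():
        cv2.polylines(im,[np.array([px(W(a,y+b,90)) for a,b in((-62,-31),(30,-31),(30,31),(-62,31))])],True,(0,0,255),1)
        cv2.circle(im,tuple(map(int,px(W(-38,y,90)))),3,(0,200,0),-1)
    cv2.polylines(im,[np.array([px(W(a,b,90)) for a,b in((-95,-235),(105,-235),(105,235),(-95,235))])],True,(255,0,255),1)
    o=px(W(0,0,90)); im=im[max(0,o[1]-220):o[1]+220,max(0,o[0]-300):o[0]+300]; cv2.imwrite(f"pics/{n}_ov.png",im)
E
```

```text
-0.06859993101829741 [538.92754533 -86.82592615]
[[ 0.2  0.7]
 [-1.3  1.7]
 [ 1.2  1.6]
 [ 4.1 -1.3]
 [-3.3 -4.1]
 [-0.9  1.5]]
[[-0.    0.44 -0.9 ]
 [-0.   -0.9  -0.44]
 [-1.    0.    0.  ]]
1 a 140 [ 0.4   0.5  -0.83  1.94  0.46  0.91  0.84]
1 a 45 [ 0.3   0.63 -0.71  1.99  0.61  0.74  0.72]
1 b 140 [ 0.51  0.45 -0.76  1.97  0.4   0.87  1.04]
1 b 45 [ 0.4   0.59 -0.64  2.03  0.54  0.7   0.92]
1 c 140 [ 0.62  0.43 -0.7   1.98  0.36  0.86  1.22]
1 c 45 [ 0.53  0.57 -0.6   2.04  0.51  0.68  1.1 ]
1 d 140 [ 0.83  0.45 -0.64  1.93  0.35  0.87  1.5 ]
1 d 45 [ 0.75  0.59 -0.56  1.98  0.48  0.7   1.4 ]
1 e 140 [ 0.93  0.49 -0.63  1.86  0.36  0.9   1.64]
1 e 45 [ 0.87  0.63 -0.55  1.92  0.48  0.73  1.54]
-1 a 140 [ 0.14  0.4  -0.48  1.95  0.25  0.84 -2.12]
-1 a 45 [ 0.03  0.54 -0.35  2.01  0.3   0.65 -2.16]
-1 b 140 [ 0.18  0.36 -0.35  1.99  0.16  0.82 -1.9 ]
-1 b 45 [ 0.07  0.5  -0.22  2.05  0.19  0.61 -1.92]
-1 c 140 [ 0.24  0.34 -0.24  2.    0.11  0.81 -1.7 ]
-1 c 45 [ 0.17  0.49 -0.15  2.06  0.13  0.6  -1.71]
-1 d 140 [ 0.39  0.37 -0.1   1.96  0.05  0.82 -1.38]
-1 d 45 [ 0.36  0.51 -0.07  2.01  0.06  0.62 -1.38]
-1 e 140 [ 0.48  0.4  -0.04  1.9   0.02  0.84 -1.22]
-1 e 45 [ 0.46  0.55 -0.02  1.94  0.02  0.65 -1.21]
```

View pics/top_ov.png

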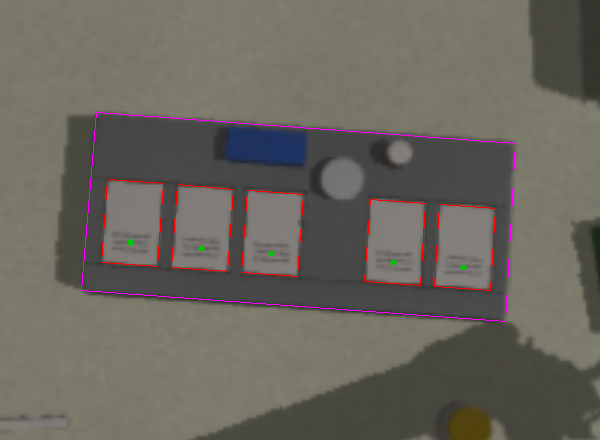

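View pics/scene_ov.png

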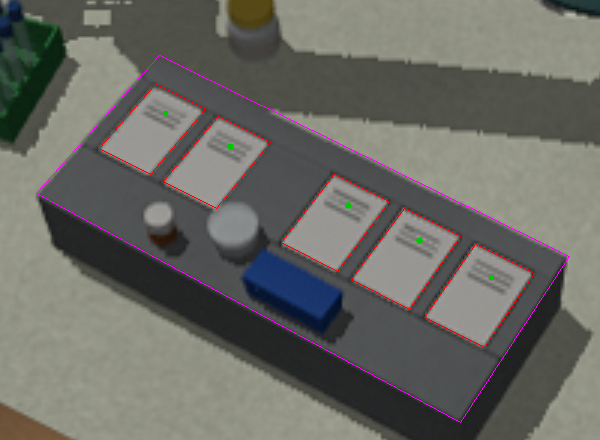

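The overlay matches the deck and all five hatches in both views (top crop: e at about (465,247), a at about (133,222)). I'll start probing from e.

```bash
cat >> h.py <<'E'
def press(k,x=-38,z0=97,fmax=5.5,deep=6):
    y=Y[k]; robot.servo_line(W(x,y,z0),feed=150); robot.hold(0.15)
    f0=np.array(robot.observe()["contact_force"]); z=z0; zc=None; log=[]
    while True:
        z-=0.7; robot.servo_line(W(x,y,z),feed=12)
        s=robot.observe(); f=(np.array(s["contact_force"])-f0)[2]; zt=s["tcp_pos"][2]; log.append((round(zt,1),round(f,1)))
        if f>1.2 and zc is None: zc=zt
        if f>fmax: r="bolted"; break
        if zc is not None and zc-zt>deep: r="free"; break
        if zt<82: r="free?"; break
    print(k,r,"t",round(s["t"],1),"zc",zc,log)
    return r
E
python3 - <<'E'
from h import *
grip(0.0,10); print(robot.observe()["t"])
robot.movep(W(-38,Y["e"],190),rot(-1)); robot.servo_line(W(-38,Y["e"],115),feed=200)
s=robot.observe(); print(s["t"],s["tcp_pos"],s["contact_force"],s["grip_width"])
r=press("e")
if r=="bolted": robot.servo_line(W(-38,Y["e"],115),feed=150)
print(robot.observe()["t"])
E
```

```text
2.3417
4.2667 [ 488.35616544 -269.64077477  115.26002693] [-0.15420952 -0.65475928  1.01890586] 0.007313251669858027
e free t 9.4 zc 90.06713451030413 [(np.float64(96.6), np.float64(0.3)), (np.float64(95.5), np.float64(-0.5)), (np.float64(94.8), np.float64(0.4)), (np.float64(94.1), np.float64(-0.6)), (np.float64(93.4), np.float64(-0.3)), (np.float64(92.7), np.float64(0.4)), (np.float64(92.0), np.float64(0.3)), (np.float64(91.4), np.float64(-0.5)), (np.float64(90.6), np.float64(-0.3)), (np.float64(90.1), np.float64(1.4)), (np.float64(89.4), np.float64(2.0)), (np.float64(88.6), np.float64(1.6)), (np.float64(87.8), np.float64(2.2)), (np.float64(87.1), np.float64(1.9)), (np.float64(86.4), np.float64(1.6)), (np.float64(85.8), np.float64(1.9)), (np.float64(85.1), np.float64(1.4)), (np.float64(84.4), np.float64(2.1)), (np.float64(83.7), np.float64(1.7))]
9.4333
```

Hatch e yields at about 2 N and moves 6 mm, so it is the free one. I'll push it down, watching the force.

Run:
```python
from h import *
import cv2
f0=np.array([-0.15,-0.65,1.0]); y=Y["e"]
z=robot.observe()["tcp_pos"][2]
while z>41:
    z-=3; robot.servo_line(W(-38,y,z),feed=30)
    s=robot.observe(); f=np.array(s["contact_force"])-f0; print(round(s["t"],1),s["tcp_pos"].round(1),f.round(1))
    if np.linalg.norm(f)>12: break
cv2.imwrite("pics/s1.png",cv2.resize(viewer.read_camera("scene")[120:290,120:360,::-1],None,fx=3,fy=3))
```

```text
9.7 [ 488.3 -268.7   80.4] [ 0.7 -0.4  0.1]
9.9 [ 488.1 -268.6   77.3] [ 0.6  1.6 -0.2]
10.2 [ 488.1 -268.7   74.4] [ 0.1 -0.1 -1.6]
10.4 [ 488.1 -268.7   71.4] [-0.1 -0.2 -0.7]
10.7 [ 488.1 -268.7   68.4] [-0.6  0.5  0.9]
10.9 [ 488.1 -268.7   65.4] [-0.5 -0.3 -0.2]
11.2 [ 488.1 -268.7   62.4] [-0.2  1.4 -1.2]
11.4 [ 488.1 -268.7   59.4] [-0.4  0.2 -1. ]
11.7 [ 488.1 -268.7   56.4] [-0.5  0.2 -0.8]
11.9 [ 488.2 -268.7   53.4] [-0.3  1.  -1.6]
12.2 [ 488.2 -268.7   50.4] [ 0.5 -0.1 -1.3]
12.4 [ 488.2 -268.7   47.4] [ 0.2  0.3 -1.3]
12.7 [ 488.2 -268.7   44.4] [ 0.1  1.1 -0.5]
12.9 [ 488.2 -268.7   41.4] [ 0.2  1.2 -0.8]
13.2 [ 488.3 -268.7   38.4] [-0.4  0.5 -0.6]
```

View pics/s1.png

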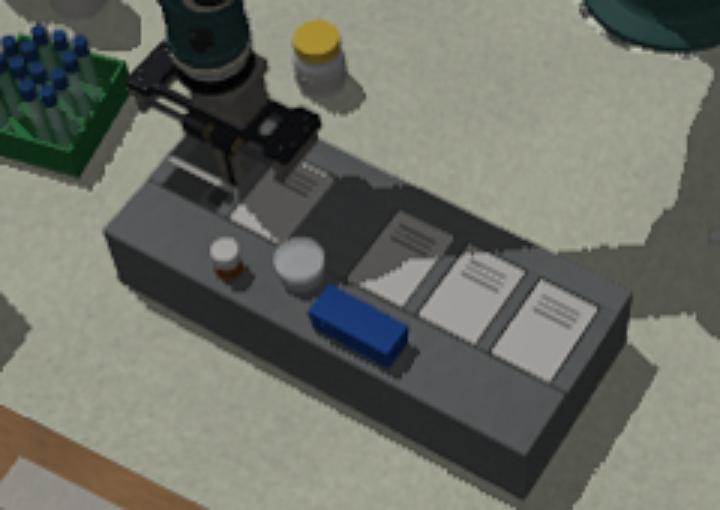

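Run:
```python
from h import *
import cv2
y=Y["e"]
robot.servo_line(W(-39,y,45),feed=80);robot.servo_line(W(-39,y,200),feed=150)
robot.movep([330,-450,260],rot(-1))
print(robot.observe()["t"],robot.observe()["contact_force"])
a=viewer.read_camera("scene")
cv2.imwrite("pics/s2.png",cv2.resize(a[140:250,140:280,::-1],None,fx=5,fy=5,interpolation=cv2.INTER_CUBIC))
b=viewer.read_camera("top")
cv2.imwrite("pics/t2.png",cv2.resize(b[150:250,230:400,::-1],None,fx=4,fy=4,interpolation=cv2.INTER_CUBIC))
for n in ("scene","top"):
    ci=viewer.camera_info(n)
    for nm in ("pad_e","dish","vial","slidebox","jar"):
        for d in viewer.pinpoint(nm,n)[:6]: print(n,nm,round(d["confidence"],2),np.round(ci["R"].T@(np.array(d["at"])-ci["t"]),1))
print(W(0,y,90),W(-38,y,90))
```

```text
15.6417 [-0.18540042  0.33652275 -0.62622393]
scene pad_e 0.81 [509.1  22.1  93.4]
scene pad_e 0.77 [ 492.  -189.1   87.9]
scene pad_e 0.69 [512.   94.3  90.1]
scene pad_e 0.68 [502.5 -53.5  91.3]
scene dish 0.47 [ 581.8 -134.6   84.1]
scene vial 0.45 [ 612.  -191.6   86.7]
scene vial 0.42 [503.2 -56.4  92.3]
scene slidebox 0.93 [622.7 -48.8  86.6]
scene jar 0.94 [ 308.7 -283.6   -2.4]
scene jar 0.4 [309.9 221.1  -3. ]
top pad_e 0.92 [515.9 101.9  89.9]
top pad_e 0.92 [511.6  21.7  85.8]
top pad_e 0.76 [ 493.  -190.9   93.6]
top pad_e 0.66 [503.9 -56.6  89.1]
top pad_e 0.61 [ 507.6 -271.7   51.8]
top dish 0.46 [ 580.1 -130.5   87.3]
top vial 0.54 [ 611.8 -192.8   90. ]
top slidebox 0.79 [616.7 -49.2  90.8]
top slidebox 0.28 [538.6 -82.9  -4.8]
top jar 0.72 [ 307.2 -284.5   -3.6]
[ 526.24650961 -271.39079641   90.        ] [ 488.33588761 -268.78604312   90.        ]
```

View pics/s2.png

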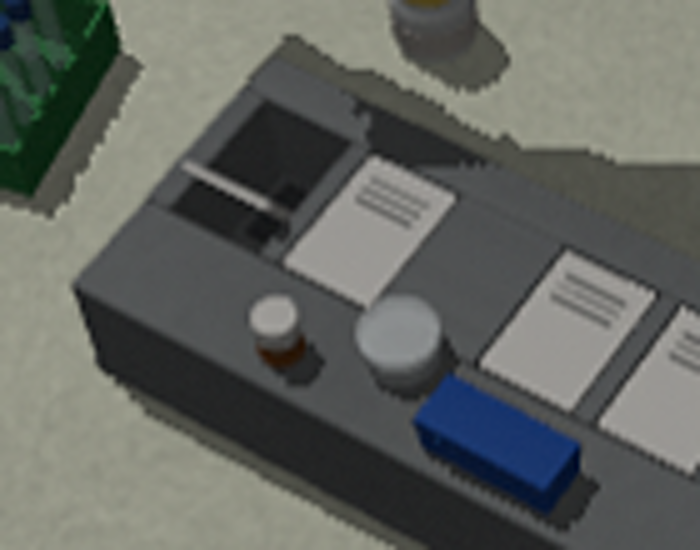

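View pics/t2.png

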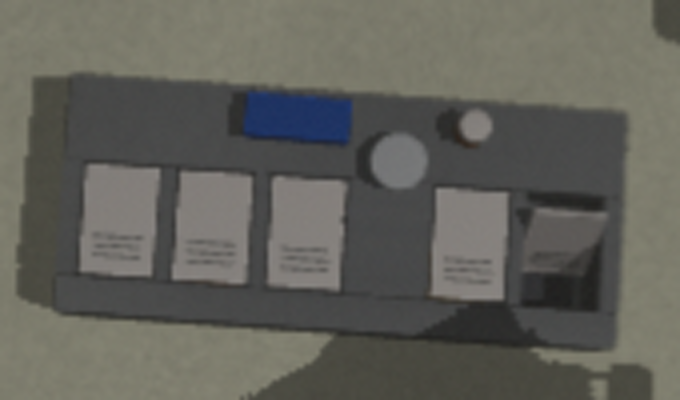

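Top view: hatch e is tilted at about (565,240), with the open well below it. Scene view: it is almost edge-on at about (235,188), which means roughly 60°. The pad point, at (507.6, -271.7, 51.8), gives about 64°. The other things haven't moved, and the arm is clear.

```bash
python3 -c "
from h import *
robot.hold(0.2); robot.job_done(); print(robot.observe()['t'])"
```

```text
the job is handed in; nothing more can be done
the job is handed in; nothing more can be done
```

Hatch e is the free one. It was the first I pressed, so a to d were never touched. It yielded at about 2 N. I pushed it down with shut fingertips to a TCP height of about 38 mm, then took the arm clear to hover near (330, -450, 260). Handing in came at about 16 s of the 51 s allowed.

- **Opening:** hatch e stands open at about 60°. The detected pad point gives about 64°, its near edge-on look in the scene camera gives about 60°, and its rough foreshortening in the top view gives about 53°. All are past 45°. The pad point on e was found only in the top view, because in the scene camera the hatch is almost edge-on.
- **Forces:** forces stayed within about 2 N the whole time. Below about 80 mm height the readings were within sensor noise, so the swing itself was confirmed by camera and not by force.
- **Other things:** the dish, vial, slide box and jar were re-measured and had not moved beyond detection error. I did not re-measure the rack, tray and marker.

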